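# Find the loaded filter canister by weight and offer it up to the burner's filter seat

## Task

Two closed filter canisters on the rubber mat look alike except for their caps, and only one has its steel filter core inside: lift the blue-capped one clear of the mat (by 5 cm or more) for a second to feel its weight and stand it back gently on the mat, then do the same lift with the yellow-capped one. Then present the heavier of the two: hold it upright and still, centred over the red filter seat with its underside about 8 cm above the seat's rim, and finish while still holding it there, with the lighter one standing on the mat. Keep the canisters upright and leave the screwdriver, wrench, phone and fuel pump alone.

Things in the scene. Friction and masses are not known exactly. Their poses are not given: they have to be found in the camera images.
- blue_canister: Closed aluminium canister, blue cap, loose, upright. Body 56 mm diameter, 71 mm high; on it the round blue cap, 36 mm diameter, from 71 to 105 mm height: grip here from above, fingertips above 71 mm. Origin: centre of the underside, z up. One canister weighs 0.5 to 0.63 kg (steel core inside), the other 0.2 to 0.27 kg; which is which changes and cannot be seen. Contents have 4 mm play.
- yellow_canister: Closed aluminium canister, yellow cap, loose, upright. Body 56 mm diameter, 71 mm high; on it the round yellow cap, 36 mm diameter, from 71 to 105 mm height: grip here from above, fingertips above 71 mm. Origin: centre of the underside, z up. One canister weighs 0.5 to 0.63 kg (steel core inside), the other 0.2 to 0.27 kg; which is which changes and cannot be seen. Contents have 4 mm play.
- mat: Black rubber parts mat fixed to the bench, 200 mm (its x) by 340 mm (its y), 4 mm thick, flat. Origin at the centre of its underside, on the bench, so a canister standing on it has its underside 4 mm above this origin. The canisters start on it, well apart along its y.
- seat: Filter seat fixed to the bench: dark steel base plate 120 x 120 x 12 mm with a red round open cup, 88 mm outer diameter at its rim, 34 mm above the bench. Origin at the centre of the plate's underside. A short brass pipe sticks out on its +x side.
- seat_rim (a point): Centre of the mouth of the red cup, level with its rim, 34 mm above the bench; z points up.
- screwdriver: Loose screwdriver with a yellow handle lying on the bench beyond the mat; bystander.
- wrench: Loose steel wrench lying on the bench, on the robot's side of the seat; bystander.
- phone: Loose black phone lying flat, 75 x 150 x 8 mm, origin at the centre of its underside; bystander.
- fuel_pump: Loose round steel fuel pump, 72 mm diameter, 62 mm high, with brass fittings, origin at the centre of its underside; bystander.

How it is judged (in metres and radians):
On the way, in this order (a step that is already met when the one before it is completed fails the run):
1. the blue-capped canister is held clear of the mat (over 40 mm) while the yellow-capped one stands on the mat (z of blue_canister in the frame of mat above 0.04 m and contact force between blue_canister and the fingers above 1 N and angle between blue_canister's own z axis and vertical below 0.35 rad and z of yellow_canister in the frame of mat between 0 and 0.009 m and contact force between yellow_canister and mat above 1 N and angle between yellow_canister's own z axis and vertical below 0.1 rad and contact force between yellow_canister and the fingers below 0.2 N), for 0.4 s.
2. the blue-capped canister stands on the mat again, let go, while the yellow-capped one is held clear of the mat (over 40 mm) (z of yellow_canister in the frame of mat above 0.04 m and contact force between yellow_canister and the fingers above 1 N and angle between yellow_canister's own z axis and vertical below 0.35 rad and z of blue_canister in the frame of mat between 0 and 0.009 m and contact force between blue_canister and mat above 1 N and angle between blue_canister's own z axis and vertical below 0.1 rad and contact force between blue_canister and the fingers below 0.2 N), for 0.4 s.
At the end, for the whole second after the job is handed in: The heavier canister is held still and upright (0.15 rad), its axis within 20 mm of the seat's centre, underside 45 to 115 mm above the rim, touching neither seat nor mat; the lighter one stands upright and released on the mat (its weight there is under 3.7 N, true only of the lighter) (((horizontal distance between blue_canister and seat_rim below 0.02 m and z of blue_canister in the frame of seat_rim between 0.045 and 0.115 m and angle between blue_canister's own z axis and vertical below 0.15 rad and linear speed of each of blue_canister, yellow_canister below 0.03 m/s and contact force between blue_canister and the fingers above 1 N and contact force between blue_canister and seat below 0.1 N and contact force between blue_canister and mat below 0.1 N and z of yellow_canister in the frame of mat between 0 and 0.009 m and contact force between yellow_canister and mat between 1 and 3.7 N and angle between yellow_canister's own z axis and vertical below 0.1 rad and contact force between yellow_canister and the fingers below 0.2 N) or (horizontal distance between yellow_canister and seat_rim below 0.02 m and z of yellow_canister in the frame of seat_rim between 0.045 and 0.115 m and angle between yellow_canister's own z axis and vertical below 0.15 rad and linear speed of each of yellow_canister, blue_canister below 0.03 m/s and contact force between yellow_canister and the fingers above 1 N and contact force between yellow_canister and seat below 0.1 N and contact force between yellow_canister and mat below 0.1 N and z of blue_canister in the frame of mat between 0 and 0.009 m and contact force between blue_canister and mat between 1 and 3.7 N and angle between blue_canister's own z axis and vertical below 0.1 rad and contact force between blue_canister and the fingers below 0.2 N))); the arm keeps its last pose, push and grip.
It fails at once if the screwdriver, wrench, phone or fuel pump is moved by more than 30 mm (distance of any of screwdriver, wrench, phone, fuel_pump from where it was at the start of the episode above 0.03 m).
It fails at once if a canister is tipped by more than 0.6 rad (angle between any of blue_canister, yellow_canister's own z axis and vertical above 0.6 rad).
It fails at once if a canister is let fall on the mat from about 1 cm or more (free of the fingers and faster than 0.35 m/s within 16 mm of the mat), or slammed on it (over 150 N) (contact force between any of blue_canister, yellow_canister and mat above 150 N or (z of blue_canister in the frame of mat below 0.02 m and linear speed of blue_canister above 0.35 m/s and contact force between blue_canister and the fingers below 0.5 N) or (z of yellow_canister in the frame of mat below 0.02 m and linear speed of yellow_canister above 0.35 m/s and contact force between yellow_canister and the fingers below 0.5 N)).
It also fails if it takes over 69 s, if anything falls off the work surface, if the arm or the gripper's body presses on something with over 40 N, if the wrist force passes 120 N, or if a joint passes its speed limit or range.

## Robot

A 6-joint arm with a two-finger parallel gripper is mounted at the origin on the work surface. World frame = base frame: x ahead of the robot, y to its left, z up, the work surface at z = 0. Lengths are in mm, angles in degrees, forces in N, time in s.
With the tool pointing down it reaches from about 325 to 875 mm from the base axis. Payload 4.4 kg.
Tool frame: the origin (TCP) lies at the very end of the fingers, on their centre line; the grasp point (between the pads) lies 19 mm behind it; z points along the fingers, y is the line along which they close (so a half turn about z gives the same grasp; the last joint's range is limited). The gripper opens to 85 mm and grips with 20 to 120 N. Pads are 22 mm wide; open, the fingers measure 114 mm over their backs; the gripper's body (76 mm by 85 mm) begins 54 mm behind the grasp point. The pads swing forward as they close: fully open they stand 13 mm farther back than shut.
Start: joints at [-72.565, 11.837, 88.321, -0, 79.842, -8.623], TCP at [252.576, -516.558, 198.782] pointing down, gripper open.
Joint ranges: [-156.59, 156.59], [-49.26, 127.26], [12.9, 141.05], [-63.56, 243.56], [4.71, 150.69], [-161.64, 161.64]. Speed limits (degrees/s): [159.86, 159.86, 180, 180, 180, 180].

## Interface

Orientations are given as a 3x3 rotation matrix whose columns are the frame's x, y, z axes.
In Python, from rig import bot, cams, workorder, spotter gives the robot as it stands. The module is installed in compiled form; this text tells all that it offers.
- The arm moves only by the tool move_arm, never from a script. Its argument "commands" is one flat list of numbers, 5 for each row, row after row: the shift along the tool's x, y, z in m, then the turn about the tool's z in rad, then the finger opening in m, from 0 to 0.0854. In form: [dx, dy, dz, spin, claw, dx, dy, dz, spin, claw, ...]. A call has 1 to 8 rows; each row is the pose to reach, as a shift and turn from the pose commanded when the call began, along the tool's axes at that moment; what a row does not reach only later rows make up. A row lasts 1/10 s, in which the tool goes at most 50 mm and 8.59 degrees, less where a joint would pass 70% of its speed; a pose out of reach is approached as far as the arm can. A call with a gripper value outside its range is refused whole. The fingers move at their own pace and stop on an object; "grip_force" is the grip in N (left out, the last holds). Time passes only in rows, so rows that repeat a pose let the fingers close. It gives the time, the measured TCP pose, the force, the opening and the grip force at its end, in the units of the state.
- bot.get_state(): the state, without advancing time (a new reading comes with each control period).
- cams.get_image(name): name is "side" or "top" or "wrist"; returns (picture, depth): 400x640x3 uint8, red, green, blue; 400x640 float32, mm along the optical axis (not along the pixel's ray), 0 where there is no reading.
- cams.get_calibration(name): a dict with "fx", "fy", "cx", "cy" (pixels), "world_from_camera" (4x4, takes a point from camera to world coordinates). Camera axes: x right, y down, z forward; pixel columns grow to the right and rows downward; lengths in mm; the calibration is good to about 2 mm. A picture is of the moment at which its call begins: read the wrist's pose just before it. get_calibration takes no time and is no camera call; for the wrist camera it gives the pose at the moment of the call.
- workorder.sign_off(): hands the job in; it is judged then, once.
Trained networks look in the newest picture that a camera, given by its name, has taken for a name from the list of things; names that differ only in an ending like _2 or _b are one class to them, and where a whole thing is asked for, a point or a joint stands for the part that bears it (a point fixed in the world has none). Each returns a list of dicts, best first, with "score" (0 to 1); they miss things now and then, are a little off and sometimes report something else, mostly with a low value. They report only what shows in the picture. A call takes as long as a camera call.
- spotter.search_frame(target, camera): "bbox" ([left, top, right, bottom] in pixels, round what is visible of it).
- spotter.cut_out(target, camera): "region" (400x640 bool, what is visible of it) and "bbox" ([left, top, right, bottom] in pixels, round what is visible of it).
The state is a dict: "time": time; "q": joint angles; "joint_vel": joint speeds; "joint_torque": joint torques, N m; "eef_pos": TCP position; "eef_rot": TCP orientation; "force": force on the tool from outside, world axes, zero at the start; "torque": the same for the moment, N m; "finger_gap": finger opening in mm; "grip_force": force on a finger pad.
Only numpy, scipy, OpenCV 4.12 (cv2) and the standard library are available. Lean on these libraries where they do the work, as an engineer would, in place of code of your own. Each camera call takes 0.05 s, during which the arm holds its last target. There are 200 camera calls.

## Working session

There is one attempt and no reset: what is moved stays moved. The work goes in short steps, Python scripts to look and compute and a tool call to move; the robot and the scene stay as the last step left them, time stands still between calls to the robot, and variables do not carry over. Pictures are saved under pics/ and viewed, at most 10 in all, crops included, and the job is handed in when it is done.

Besides the shell and the picture viewer there is one more tool, called after "Emit:" by a JSON object that holds its "api" and its "payload". move_arm: Moves the arm, as the interface text tells. Its arguments: {"type":"object","properties":{"commands":{"type":"array","items":{"type":"number"}},"grip_force":{"type":"number"}},"required":["commands"]}

```bash
mkdir -p pics; cat > h.py <<'E'
import numpy as np, cv2
from rig import bot, cams, workorder, spotter
def cloud(cam):
    img,d=cams.get_image(cam); c=cams.get_calibration(cam)
    v,u=np.mgrid[0:400,0:640]
    P=np.stack([(u-c["cx"])/c["fx"]*d,(v-c["cy"])/c["fy"]*d,d,np.ones_like(d)],-1)
    W=P@np.array(c["world_from_camera"]).T
    W[d==0]=np.nan
    return img,W[...,:3]
E
python3 - <<'E'
from h import *
s=bot.get_state(); print(s["time"],s["eef_pos"],np.round(s["eef_rot"],3),s["force"],s["finger_gap"])
for cam in ("top","side"):
    img,W=cloud(cam); cv2.imwrite(f"pics/{cam}.png",img[...,::-1])
    for t in ("blue_canister","yellow_canister","seat","mat","fuel_pump","phone","wrench","screwdriver"):
        for r in spotter.cut_out(t,cam)[:2]:
            p=W[r["region"]]; p=p[~np.isnan(p[:,0])]
            if len(p)==0: continue
            z=np.percentile(p[:,2],95); tp=p[p[:,2]>z-6]
            print(cam,t,round(r["score"],2),np.round(r["bbox"]),"z95",round(z),"top mean",tp.mean(0).round(),"mid",((tp.min(0)+tp.max(0))/2).round(),"ext",np.ptp(tp,axis=0).round())
E
```

```text
0.0 [ 252.34043117 -515.75085522  197.61314723] [[ 0.898  0.439 -0.001]
 [ 0.439 -0.898  0.002]
 [ 0.    -0.002 -1.   ]] [ 0.04540253  0.0064458  -0.01518678] 85.3913258012839
top blue_canister 0.68 [200. 227. 231. 255.] z95 111 top mean [494. 182. 110.] mid [494. 183. 110.] ext [34. 30.  9.]
top yellow_canister 0.94 [280. 214. 303. 241.] z95 111 top mean [533.   4. 110.] mid [533.   5. 110.] ext [35. 35.  9.]
top seat 0.78 [397. 210. 458. 270.] z95 35 top mean [ 525. -327.   34.] mid [ 530. -325.   34.] ext [108.  84.  10.]
top seat 0.18 [198. 227. 233. 255.] z95 111 top mean [494. 184. 110.] mid [494. 184. 110.] ext [34. 34.  9.]
top mat 0.76 [176. 197. 320. 285.] z95 8 top mean [505. 110.   5.] mid [508. 111.  10.] ext [215. 349.  18.]
top phone 0.67 [319. 125. 377. 163.] z95 12 top mean [ 765. -125.   10.] mid [ 766. -123.   11.] ext [ 88. 153.  10.]
top wrench 0.73 [389. 269. 411. 351.] z95 11 top mean [ 355. -255.    8.] mid [ 361. -254.    9.] ext [177.  44.   9.]
top screwdriver 0.63 [240. 103. 255. 174.] z95 28 top mean [819. 132.  25.] mid [818. 132.  26.] ext [98. 22.  8.]
[... 598 characters left out ...]
e 0.72 [224. 174. 262. 214.] z95 9 top mean [ 762. -117.    7.] mid [ 763. -124.    7.] ext [ 87. 154.   8.]
side phone 0.21 [334. 261. 368. 324.] z95 109 top mean [492. 187. 108.] mid [492. 184. 107.] ext [33. 36.  8.]
side wrench 0.9 [375. 163. 446. 178.] z95 8 top mean [ 354. -254.    6.] mid [ 359. -255.    6.] ext [177.  47.   8.]
side wrench 0.55 [323. 134. 376. 169.] z95 33 top mean [ 520. -322.   31.] mid [ 529. -325.   31.] ext [109.  89.   8.]
side screwdriver 0.65 [221. 173. 263. 214.] z95 9 top mean [ 762. -117.    7.] mid [ 763. -124.    7.] ext [ 88. 154.   8.]
side screwdriver 0.64 [154. 259. 257. 280.] z95 25 top mean [815. 135.  23.] mid [816. 133.  23.] ext [100.  22.   8.]
```

```bash
python3 -c "
import cv2,numpy as np
cv2.imwrite('pics/both.png',cv2.resize(np.vstack([cv2.imread('pics/top.png'),cv2.imread('pics/side.png')]),(480,600)))"
```

```text
(no output)
```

View pics/top.png

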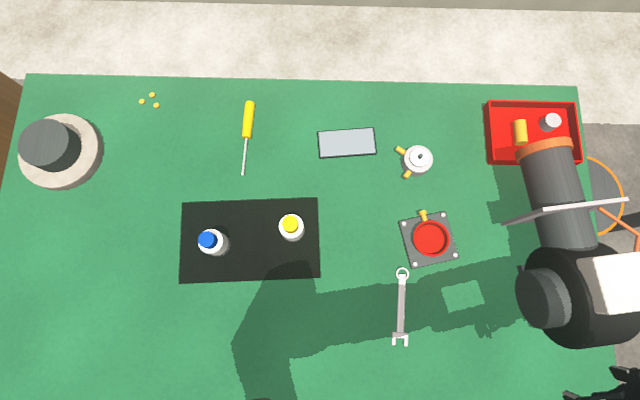

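The top view shows the blue cap at about (207,239), the yellow cap at (291,224) and the red cup at (430,238). The positions from both cameras agree to within 3 mm, and the heights fit at 109 mm. Next I'll work out the seat centre and the shift to blue.

```bash
cat >> h.py <<'E'
def shift(x,y,z):
    s=bot.get_state(); R=np.array(s["eef_rot"]); print("t",round(s["time"],2),"tcp",np.round(s["eef_pos"],1),"F",np.round(s["force"],2),"gap",round(s["finger_gap"],1),"shift mm",(R.T@(np.array([x,y,z])-s["eef_pos"])).round(1))
def rim(cam):
    img,W=cloud(cam); i=img.astype(int)
    m=(i[...,0]>110)&(i[...,1]<80)&(i[...,2]<80)&(abs(W[...,2]-34)<5)&(abs(W[...,1]+325)<70)&(abs(W[...,0]-520)<80)
    c,r=cv2.minEnclosingCircle(W[m][:,:2].astype(np.float32)); print(cam,"rim",m.sum(),np.round(c),round(r,1))
E
python3 -c "
from h import *
rim('top'); rim('side'); shift(493,184,198); shift(493,184,80)"
```

```text
top rim 249 [ 518. -325.] 42.9
side rim 113 [ 516. -323.] 42.7
t 1.0 tcp [ 252.6 -516.6  198.8] F [ 0.45 -0.84 -0.41] gap 85.4 shift mm [ 523.7 -523.7    0.8]
t 1.0 tcp [ 252.6 -516.6  198.8] F [ 0.45 -0.84 -0.41] gap 85.4 shift mm [ 523.7 -523.7  118.8]
```

Emit:
{"api": "move_arm", "payload": {"commands": [0.523,-0.523,0,0,0.085,0.523,-0.523,0,0,0.085,0.523,-0.523,0,0,0.085,0.523,-0.523,0,0,0.085,0.523,-0.523,0,0,0.085,0.523,-0.523,0,0,0.085,0.523,-0.523,0,0,0.085,0.523,-0.523,0,0,0.085], "grip_force": 60}}

```text
time: 1.8
eef_pos: [382.8, -136.4, 199.2]
eef_rot: [[0.899, 0.439, 0.001], [0.439, -0.899, -0.001], [0.001, 0.001, -1.0]]
force: [1.1, -0.1, 0.8]
finger_gap: 84.8
grip_force: 0.0
```

```bash
python3 -c "
from h import *
shift(493,184,198)"
```

```text
t 1.8 tcp [ 382.8 -136.4  199.2] F [ 1.09 -0.14  0.76] gap 84.8 shift mm [ 239.6 -239.6    1.1]
```

Emit:
{"api": "move_arm", "payload": {"commands": [0.2396,-0.2396,0,0,0.085,0.2396,-0.2396,0,0,0.085,0.2396,-0.2396,0,0,0.085,0.2396,-0.2396,0,0,0.085,0.2396,-0.2396,0,0,0.085,0.2396,-0.2396,0,0,0.085,0.2396,-0.2396,0,0,0.085,0.2396,-0.2396,0,0,0.085]}}

```text
time: 2.6
eef_pos: [493.3, 186.5, 198.8]
eef_rot: [[0.896, 0.444, 0.001], [0.444, -0.896, 0.002], [0.002, -0.001, -1.0]]
force: [-0.3, 0.3, 0.2]
finger_gap: 85.0
grip_force: 0.0
```

```bash
python3 -c "
from h import *
img,W=cloud('wrist'); cv2.imwrite('pics/w1.png',img[...,::-1])
for cam in ('wrist','side'):
    if cam=='side': img,W=cloud(cam)
    for r in spotter.cut_out('blue_canister',cam)[:1]:
        p=W[r['region']]; p=p[~np.isnan(p[:,0])]; tp=p[p[:,2]>np.percentile(p[:,2],95)-5]
        print(cam,r['score'],((tp.min(0)+tp.max(0))/2).round(1),tp.mean(0).round(1),np.ptp(tp,axis=0).round())
shift(493,184,80)"
```

```text
wrist 0.96 [493.6 182.1 108.2] [494.1 182.4 109.1] [35. 35.  6.]
side 0.59 [492.1 184.1 107.3] [492.  186.1 107.8] [33. 35.  7.]
t 2.8 tcp [492.  181.4 198.6] F [0.38 0.65 0.27] gap 85.0 shift mm [  2.1  -2.  118.6]
```

View pics/w1.png

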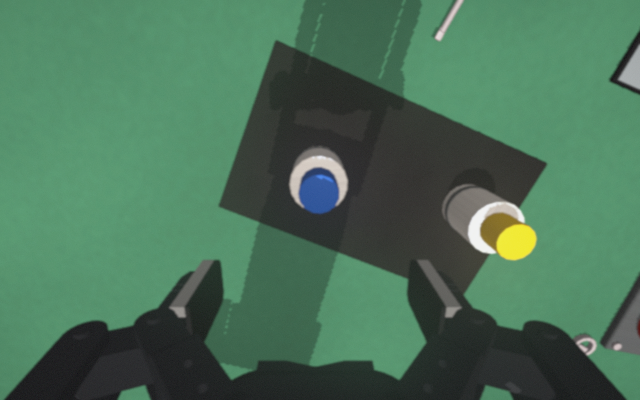

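The wrist view has the blue cap at (319,191), lined up between the open fingers, and the measured centre agrees. I'll descend and grip.

Emit:
{"api": "move_arm", "payload": {"commands": [0.0015,-0.001,0.04,0,0.085,0.0015,-0.001,0.08,0,0.085,0.0015,-0.001,0.105,0,0.085,0.0015,-0.001,0.116,0,0.085,0.0015,-0.001,0.116,0,0.03,0.0015,-0.001,0.116,0,0.02,0.0015,-0.001,0.116,0,0.02,0.0015,-0.001,0.116,0,0.02], "grip_force": 60}}

```text
time: 3.6
eef_pos: [494.8, 184.0, 84.6]
eef_rot: [[0.898, 0.439, 0.003], [0.439, -0.898, 0.001], [0.003, 0.001, -1.0]]
force: [0.6, 0.2, -0.1]
finger_gap: 27.5
grip_force: 0.0
```

Emit:
{"api": "move_arm", "payload": {"commands": [0,0,0,0,0.02,0,0,0,0,0.02,0,0,0,0,0.02,0,0,0,0,0.02]}}

```text
time: 4.0
eef_pos: [493.3, 183.9, 82.8]
eef_rot: [[0.898, 0.439, 0.0], [0.439, -0.898, 0.0], [0.0, -0.0, -1.0]]
force: [-1.0, 0.1, -0.6]
finger_gap: 19.9
grip_force: 0.0
```

```bash
python3 -c "
from h import *
a,_=cloud('wrist');b,_=cloud('side')
c=cv2.resize(b[220:340,260:440],(640,427))
cv2.imwrite('pics/w2.png',cv2.resize(np.vstack([a,c]),(464,600))[...,::-1])
shift(493,184,80)"
```

```text
t 4.1 tcp [493.2 183.9  82.7] F [ 0.29 -0.43  0.32] gap 20.1 shift mm [-0.1 -0.2  2.7]
```

View pics/w2.png

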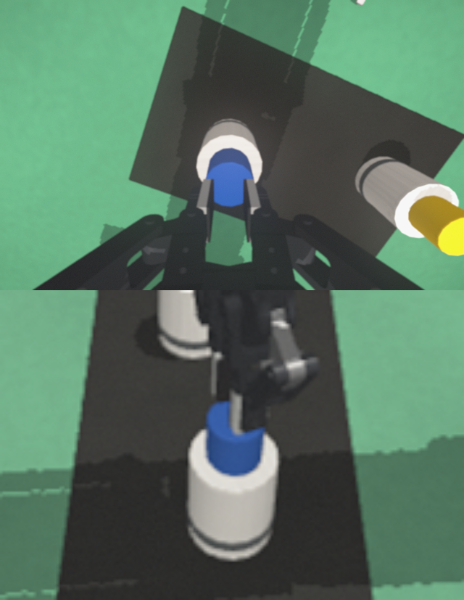

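The fingers closed to 20 mm with no contact force. In both views they stand on the robot's side of the blue cap, so I'll measure the fingers and canister positions before doing anything else.

```bash
python3 -c "
from h import *
for cam in ('wrist','side','top'):
    img,W=cloud(cam); i=img.astype(int)
    near=(np.hypot(W[...,0]-493,W[...,1]-184)<60)
    b=near&(i[...,2]>100)&(i[...,0]<80)&(W[...,2]>60)
    p=W[b]; print(cam,'blue',len(p), p.min(0).round(),p.max(0).round() )
    t=p[p[:,2]>103]; print('   top',len(t),t.min(0).round(),t.max(0).round()) if len(t) else 0
    w=near&(i.min(-1)>120)&(W[...,2]>10)&(W[...,2]<78); p=W[w]
    if len(p): print('  body',p.min(0).round(),p.max(0).round())
    f=near&(i.max(-1)-i.min(-1)<40)&(W[...,2]>82)&(W[...,2]<125)
    for lo in range(82,126,6):
        p=W[f&(W[...,2]>=lo)&(W[...,2]<lo+6)]
        if len(p)>3: print('   fing z',lo,len(p),p.min(0).round(),p.max(0).round())
"
```

```text
wrist blue 3525 [477. 169.  81.] [512. 202. 125.]
   top 2883 [477. 169. 103.] [512. 202. 125.]
  body [471. 157.  21.] [522. 212.  78.]
   fing z 82 16 [494. 171.  83.] [510. 202.  88.]
   fing z 88 11 [494. 170.  88.] [507. 202.  94.]
   fing z 94 12 [494. 170.  95.] [507. 202. 100.]
   fing z 100 11 [494. 170. 100.] [506. 202. 105.]
   fing z 106 13 [490. 171. 106.] [506. 202. 109.]
   fing z 118 171 [478. 168. 119.] [510. 207. 124.]
   fing z 124 57 [489. 167. 124.] [510. 207. 125.]
side blue 403 [476. 165.  74.] [511. 203. 110.]
   top 173 [476. 171. 103.] [509. 202. 110.]
  body [465. 166.  10.] [520. 213.  77.]
   fing z 106 7 [492. 171. 107.] [497. 198. 110.]
   fing z 112 14 [489. 175. 114.] [506. 202. 118.]
   fing z 118 34 [476. 175. 118.] [507. 206. 124.]
   fing z 124 10 [475. 177. 124.] [503. 207. 125.]
top blue 105 [477. 166.  78.] [506. 195. 184.]
   top 77 [477. 166. 103.] [496. 195. 184.]
  body [467. 156.  26.] [513. 207.  78.]
   fing z 118 5 [479. 166. 121.] [492. 193. 124.]
   fing z 124 4 [476. 167. 124.] [490. 193. 125.]
```

The finger tips actually stand at z≈113–118, about 30 mm higher than the reported TCP implies, and they closed above the cap top at 109. I'll raise the arm, set the fingers to cap width and measure the tip offset cleanly.

Emit:
{"api": "move_arm", "payload": {"commands": [0,0,-0.04,0,0.036,0,0,-0.08,0,0.036,0,0,-0.08,0,0.036,0,0,-0.08,0,0.036,0,0,-0.08,0,0.036]}}

```text
time: 4.75
eef_pos: [492.3, 183.7, 161.6]
eef_rot: [[0.898, 0.439, -0.002], [0.439, -0.898, -0.0], [-0.002, -0.001, -1.0]]
force: [-0.5, 0.6, -0.4]
finger_gap: 36.4
grip_force: 0.0
```

```bash
python3 -c "
from h import *
shift(493,184,80)
for cam in ('wrist','side'):
    img,W=cloud(cam); i=img.astype(int)
    if cam=='side': cv2.imwrite('pics/s3.png',cv2.resize(img[180:340,240:480],(720,480))[...,::-1])
    near=(np.hypot(W[...,0]-493,W[...,1]-184)<50)
    for lo in range(114,230,6):
        p=W[near&(W[...,2]>=lo)&(W[...,2]<lo+6)]
        if len(p)>3: print(cam,lo,len(p),p.min(0).round(),p.max(0).round())
"
```

```text
t 4.75 tcp [492.3 183.7 161.6] F [-0.52  0.56 -0.45] gap 36.4 shift mm [ 1.   0.  81.6]
wrist 192 59 [475. 164. 195.] [508. 204. 198.]
wrist 198 307 [474. 160. 198.] [512. 214. 204.]
wrist 204 484 [474. 159. 204.] [513. 215. 210.]
wrist 210 556 [474. 158. 210.] [512. 215. 216.]
wrist 216 622 [473. 159. 216.] [513. 215. 222.]
wrist 222 660 [474. 158. 222.] [512. 215. 228.]
wrist 228 1031 [473. 161. 228.] [514. 211. 234.]
side 192 34 [475. 164. 193.] [508. 210. 198.]
side 198 66 [471. 164. 198.] [509. 213. 204.]
side 204 89 [470. 164. 204.] [510. 215. 210.]
side 210 90 [469. 164. 210.] [510. 215. 216.]
side 216 95 [470. 165. 216.] [510. 215. 222.]
side 222 64 [470. 166. 222.] [510. 215. 228.]
side 228 47 [483. 160. 228.] [512. 214. 234.]
```

View pics/s3.png

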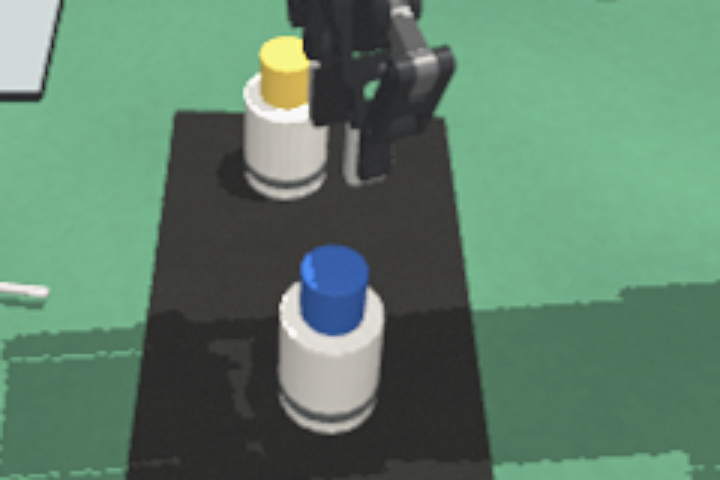

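The side view confirms the blue canister is undisturbed at crop pixel (332,340), with the tips well above it. Both cameras put the tips at z≈194 while the TCP reads 161.6, a steady offset of 32 mm (lateral is fine). For tips at about z=84 I need a TCP of about 52, so I'll go 110 mm down.

Emit:
{"api": "move_arm", "payload": {"commands": [0,0,0,0,0.085,0,0,0,0,0.085,0,0,0,0,0.085,0,0,0.03,0,0.085,0,0,0.06,0,0.085,0,0,0.085,0,0.085,0,0,0.1,0,0.085,0,0,0.109,0,0.085]}}

```text
time: 5.65
eef_pos: [492.0, 183.6, 51.9]
eef_rot: [[0.898, 0.439, -0.003], [0.439, -0.898, -0.001], [-0.003, -0.001, -1.0]]
force: [0.5, -0.3, -0.1]
finger_gap: 84.7
grip_force: 0.0
```

Emit:
{"api": "move_arm", "payload": {"commands": [0,0,0,0,0.03,0,0,0,0,0.02,0,0,0,0,0.02,0,0,0,0,0.02,0,0,0,0,0.02,0,0,0,0,0.02], "grip_force": 60}}

```text
time: 6.25
eef_pos: [495.0, 184.0, 55.4]
eef_rot: [[0.898, 0.439, 0.003], [0.439, -0.898, 0.0], [0.003, 0.001, -1.0]]
force: [1.1, -0.4, 5.8]
finger_gap: 34.5
grip_force: 60.6
```

Gripped at gap 34.5 with 60 N. Lifting.

Emit:
{"api": "move_arm", "payload": {"commands": [0,0,-0.015,0,0.02,0,0,-0.03,0,0.02,0,0,-0.05,0,0.02,0,0,-0.07,0,0.02,0,0,-0.075,0,0.02,0,0,-0.075,0,0.02,0,0,-0.075,0,0.02,0,0,-0.075,0,0.02]}}

```text
time: 7.05
eef_pos: [491.8, 183.5, 126.9]
eef_rot: [[0.898, 0.439, -0.004], [0.439, -0.898, -0.001], [-0.004, -0.001, -1.0]]
force: [-0.5, -0.3, -5.2]
finger_gap: 33.8
grip_force: 61.0
```

Emit:
{"api": "move_arm", "payload": {"commands": [0,0,0,0,0.02,0,0,0,0,0.02,0,0,0,0,0.02,0,0,0,0,0.02,0,0,0,0,0.02,0,0,0,0,0.02]}}

```text
time: 7.65
eef_pos: [493.4, 183.8, 128.8]
eef_rot: [[0.898, 0.439, 0.0], [0.439, -0.898, 0.0], [0.0, -0.0, -1.0]]
force: [-0.7, -1.1, -5.7]
finger_gap: 34.1
grip_force: 61.0
```

```bash
cat >> h.py <<'E'
def weigh():
    F=[]; 
    for k in range(4):
        img,W=cloud("side"); F.append(bot.get_state()["force"])
    print("F mean",np.mean(F,0).round(2),"z",np.round([f[2] for f in F],1)); return img,W
E
python3 -c "
from h import *
img,W=weigh(); cv2.imwrite('pics/s4.png',cv2.resize(img[180:340,240:480],(720,480))[...,::-1])
shift(493,184,80)
r=spotter.cut_out('blue_canister','side')[0]; p=W[r['region']]; p=p[~np.isnan(p[:,0])]; print('z range',np.percentile(p[:,2],[2,50,98]).round())
"
```

```text
F mean [ 0.14  0.26 -4.85] z [-5.  -5.  -5.  -4.4]
t 7.85 tcp [493.3 183.8 128.8] F [ 0.11 -0.14 -4.41] gap 34.3 shift mm [-0.2 -0.3 48.8]
z range [  4. 133. 182.]
```

View pics/s4.png

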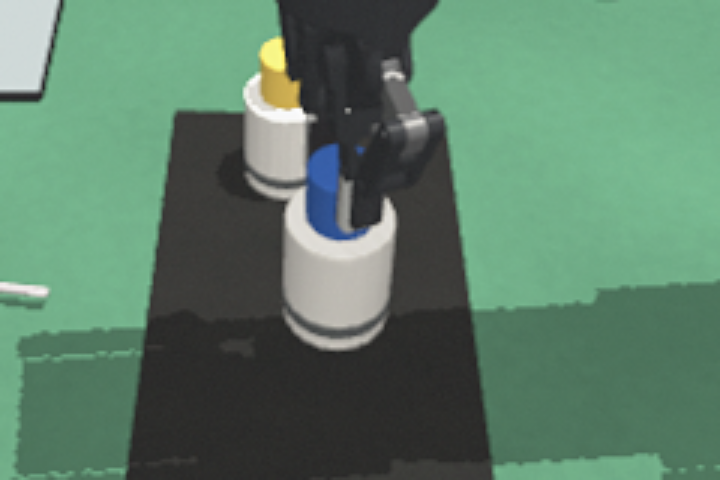

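The blue canister hangs upright, well clear of the mat (crop pixel (338,270)), and reads about 5 N. I'll set it down gently.

Emit:
{"api": "move_arm", "payload": {"commands": [0,0,0.02,0,0.02,0,0,0.04,0,0.02,0,0,0.055,0,0.02,0,0,0.064,0,0.02,0,0,0.069,0,0.02,0,0,0.072,0,0.02,0,0,0.074,0,0.02,0,0,0.075,0,0.02]}}

```text
time: 8.7
eef_pos: [494.4, 184.1, 55.5]
eef_rot: [[0.898, 0.439, 0.002], [0.439, -0.898, 0.0], [0.002, 0.0, -1.0]]
force: [-4.3, -0.3, 6.5]
finger_gap: 34.0
grip_force: 61.9
```

Emit:
{"api": "move_arm", "payload": {"commands": [0,0,0,0,0.02,0,0,0,0,0.02]}}

```text
time: 8.9
eef_pos: [494.4, 184.1, 55.5]
eef_rot: [[0.898, 0.439, 0.002], [0.439, -0.898, 0.0], [0.002, 0.001, -1.0]]
force: [-2.5, -1.3, 6.0]
finger_gap: 33.7
grip_force: 61.9
```

It's standing on the mat with positive contact force. Release and rise.

Emit:
{"api": "move_arm", "payload": {"commands": [0,0,0,0,0.045,0,0,0,0,0.07,0,0,0,0,0.085,0,0,-0.03,0,0.085,0,0,-0.07,0,0.085,0,0,-0.11,0,0.085,0,0,-0.125,0,0.085,0,0,-0.125,0,0.085]}}

```text
time: 9.7
eef_pos: [496.2, 184.4, 182.5]
eef_rot: [[0.898, 0.439, 0.008], [0.439, -0.898, 0.002], [0.008, 0.002, -1.0]]
force: [-0.0, 0.7, -0.7]
finger_gap: 84.9
grip_force: 0.0
```

```bash
python3 -c "
from h import *
img,W=cloud('side')
for n in ('blue_canister','yellow_canister'):
    for r in spotter.cut_out(n,'side')[:1]:
        p=W[r['region']]; p=p[~np.isnan(p[:,0])]; tp=p[p[:,2]>np.percentile(p[:,2],95)-5]
        print(n,r['score'],((tp.min(0)+tp.max(0))/2).round(1),np.ptp(tp,axis=0).round())
shift(533,5,177)"
```

```text
blue_canister 0.93 [491.6 185.  107. ] [35. 36.  7.]
yellow_canister 0.86 [530.7   5.9 106.7] [35. 34.  7.]
t 9.85 tcp [492.2 183.6 177.1] F [-0.24 -1.69 -0.59] gap 85.1 shift mm [-4.180e+01  1.784e+02  1.000e-01]
```

Blue is standing where it was. Moving over yellow.

Emit:
{"api": "move_arm", "payload": {"commands": [-0.042,0.178,0,0,0.085,-0.042,0.178,0,0,0.085,-0.042,0.178,0,0,0.085,-0.042,0.178,0,0,0.085,-0.042,0.178,0,0,0.085,-0.042,0.178,0,0,0.085]}}

```text
time: 10.45
eef_pos: [532.4, 5.1, 176.5]
eef_rot: [[0.899, 0.437, -0.004], [0.437, -0.899, 0.001], [-0.003, -0.003, -1.0]]
force: [0.2, 0.2, 0.9]
finger_gap: 85.2
grip_force: 0.0
```

```bash
python3 -c "
from h import *
img,W=cloud('wrist')
for r in spotter.cut_out('yellow_canister','wrist')[:1]:
    p=W[r['region']]; p=p[~np.isnan(p[:,0])]; tp=p[p[:,2]>np.percentile(p[:,2],95)-5]
    print(r['score'],((tp.min(0)+tp.max(0))/2).round(1),np.ptp(tp,axis=0).round())
shift(532.5,5,52)"
```

```text
0.75 [533.5   5.3 108.7] [35. 35.  6.]
t 10.55 tcp [532.6   6.4 177.3] F [-0.55  1.53 -0.56] gap 84.9 shift mm [ -0.5   1.5 125.3]
```

Emit:
{"api": "move_arm", "payload": {"commands": [0,0,0.04,0,0.085,0,0,0.075,0,0.085,0,0,0.1,0,0.085,0,0,0.115,0,0.085,0,0,0.124,0,0.085,0,0,0.124,0,0.03,0,0,0.124,0,0.02,0,0,0.124,0,0.02]}}

```text
time: 11.35
eef_pos: [535.0, 5.6, 56.1]
eef_rot: [[0.898, 0.44, 0.003], [0.44, -0.898, -0.0], [0.002, 0.002, -1.0]]
force: [0.5, -0.4, 0.2]
finger_gap: 43.4
grip_force: 0.0
```

Emit:
{"api": "move_arm", "payload": {"commands": [0,0,0,0,0.02,0,0,0,0,0.02,0,0,0,0,0.02,0,0,0,0,0.02]}}

```text
time: 11.75
eef_pos: [535.4, 5.2, 56.4]
eef_rot: [[0.898, 0.439, 0.003], [0.439, -0.898, -0.0], [0.003, 0.002, -1.0]]
force: [0.8, -0.5, 5.4]
finger_gap: 33.9
grip_force: 60.3
```

Gripped. Lift and weigh.

Emit:
{"api": "move_arm", "payload": {"commands": [0,0,-0.015,0,0.02,0,0,-0.03,0,0.02,0,0,-0.05,0,0.02,0,0,-0.07,0,0.02,0,0,-0.075,0,0.02,0,0,-0.075,0,0.02,0,0,-0.075,0,0.02,0,0,-0.075,0,0.02]}}

```text
time: 12.55
eef_pos: [532.5, 5.7, 128.1]
eef_rot: [[0.898, 0.439, -0.003], [0.439, -0.898, 0.001], [-0.003, -0.002, -1.0]]
force: [-0.6, -0.5, -1.9]
finger_gap: 34.0
grip_force: 60.3
```

Emit:
{"api": "move_arm", "payload": {"commands": [0,0,0,0,0.02,0,0,0,0,0.02,0,0,0,0,0.02,0,0,0,0,0.02,0,0,0,0,0.02,0,0,0,0,0.02]}}

```text
time: 13.15
eef_pos: [533.8, 5.5, 129.9]
eef_rot: [[0.898, 0.439, 0.0], [0.439, -0.898, 0.0], [0.0, 0.0, -1.0]]
force: [0.5, 0.9, -2.0]
finger_gap: 34.1
grip_force: 60.3
```

```bash
python3 -c "
from h import *
img,W=weigh(); cv2.imwrite('pics/s5.png',cv2.resize(img[150:340,240:480],(720,570))[...,::-1])
shift(532.5,5,52)"
```

```text
F mean [-0.16  0.2  -1.79] z [-2.4 -1.9 -1.6 -1.3]
t 13.35 tcp [533.8   5.5 129.8] F [-0.64  0.36 -1.32] gap 34.1 shift mm [-1.4 -0.2 77.8]
```

View pics/s5.png

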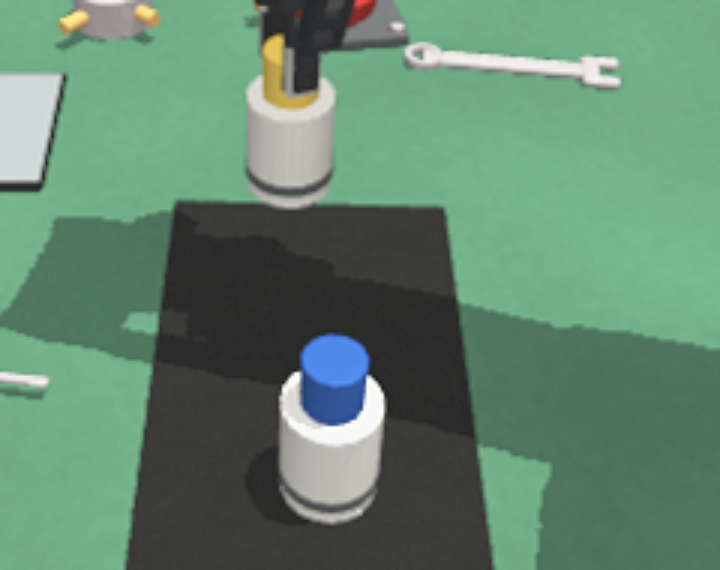

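Yellow hangs upright at crop pixel (290,150) with blue standing on the mat at (332,440). Yellow reads 1.9 N against 5 N for blue, so **blue is the heavier**. I'll put yellow back.

Emit:
{"api": "move_arm", "payload": {"commands": [0,0,0.02,0,0.02,0,0,0.04,0,0.02,0,0,0.055,0,0.02,0,0,0.064,0,0.02,0,0,0.069,0,0.02,0,0,0.072,0,0.02,0,0,0.074,0,0.02,0,0,0.075,0,0.02]}}

```text
time: 14.15
eef_pos: [534.8, 5.4, 56.4]
eef_rot: [[0.898, 0.439, 0.002], [0.439, -0.898, -0.0], [0.002, 0.001, -1.0]]
force: [-2.1, 0.4, 8.3]
finger_gap: 33.7
grip_force: 61.4
```

Emit:
{"api": "move_arm", "payload": {"commands": [0,0,0,0,0.02,0,0,0,0,0.02]}}

```text
time: 14.35
eef_pos: [534.8, 5.4, 56.4]
eef_rot: [[0.898, 0.439, 0.002], [0.439, -0.898, -0.0], [0.002, 0.001, -1.0]]
force: [-2.4, 0.2, 5.6]
finger_gap: 33.7
grip_force: 61.1
```

Emit:
{"api": "move_arm", "payload": {"commands": [0,0,0,0,0.045,0,0,0,0,0.07,0,0,0,0,0.085,0,0,-0.03,0,0.085,0,0,-0.07,0,0.085,0,0,-0.11,0,0.085,0,0,-0.125,0,0.085,0,0,-0.125,0,0.085]}}

```text
time: 15.15
eef_pos: [536.5, 5.1, 183.4]
eef_rot: [[0.898, 0.439, 0.008], [0.439, -0.898, -0.001], [0.006, 0.004, -1.0]]
force: [-1.0, 0.1, -0.1]
finger_gap: 84.7
grip_force: 0.0
```

Emit:
{"api": "move_arm", "payload": {"commands": [0.042,-0.178,0,0,0.085,0.042,-0.178,0,0,0.085,0.042,-0.178,0,0,0.085,0.042,-0.178,0,0,0.085,0.042,-0.178,0,0,0.085,0.042,-0.178,0,0,0.085]}}

```text
time: 15.75
eef_pos: [492.1, 184.0, 177.9]
eef_rot: [[0.897, 0.441, -0.003], [0.441, -0.897, -0.001], [-0.003, -0.0, -1.0]]
force: [-0.4, -0.7, -0.8]
finger_gap: 85.0
grip_force: 0.0
```

```bash
python3 -c "
from h import *
for cam in ('wrist','side'):
  img,W=cloud(cam)
  for n in ('blue_canister','yellow_canister'):
    for r in spotter.cut_out(n,cam)[:1]:
        p=W[r['region']]; p=p[~np.isnan(p[:,0])]; tp=p[p[:,2]>np.percentile(p[:,2],95)-5]
        print(cam,n,r['score'],((tp.min(0)+tp.max(0))/2).round(1),np.ptp(tp,axis=0).round())
shift(493,183.5,53)"
```

```text
wrist blue_canister 0.84 [494.8 183.7 108.8] [35. 36.  6.]
wrist yellow_canister 0.76 [533.6   5.2 108.7] [35. 36.  7.]
side blue_canister 0.58 [492.3 185.3 107.1] [33. 38.  7.]
side yellow_canister 0.67 [815.7 133.   24. ] [98. 22.  7.]
t 16.05 tcp [493.7 182.7 179.6] F [-0.28  0.11 -0.8 ] gap 85.1 shift mm [ -0.2  -1.  126.6]
```

Emit:
{"api": "move_arm", "payload": {"commands": [0,-0.001,0.04,0,0.085,0,-0.001,0.075,0,0.085,0,-0.001,0.1,0,0.085,0,-0.001,0.115,0,0.085,0,-0.001,0.124,0,0.085,0,-0.001,0.124,0,0.03,0,-0.001,0.124,0,0.02,0,-0.001,0.124,0,0.02], "grip_force": 70}}

```text
time: 16.85
eef_pos: [494.2, 184.9, 57.2]
eef_rot: [[0.898, 0.439, 0.003], [0.439, -0.898, 0.001], [0.003, 0.001, -1.0]]
force: [-0.1, -0.4, 0.1]
finger_gap: 43.4
grip_force: 0.0
```

Emit:
{"api": "move_arm", "payload": {"commands": [0,0,0,0,0.02,0,0,0,0,0.02,0,0,0,0,0.02,0,0,0,0,0.02]}}

```text
time: 17.25
eef_pos: [494.5, 184.7, 57.5]
eef_rot: [[0.898, 0.439, 0.004], [0.439, -0.898, 0.0], [0.003, 0.001, -1.0]]
force: [-0.4, -1.8, 6.2]
finger_gap: 33.7
grip_force: 69.8
```

Emit:
{"api": "move_arm", "payload": {"commands": [0,0,-0.015,0,0.02,0,0,-0.04,0,0.02,0,0,-0.075,0,0.02,0,0,-0.11,0,0.02,0,0,-0.145,0,0.02,0,0,-0.17,0,0.02,0,0,-0.17,0,0.02,0,0,-0.17,0,0.02]}}

```text
time: 18.05
eef_pos: [491.8, 184.7, 224.2]
eef_rot: [[0.898, 0.439, -0.002], [0.439, -0.898, -0.0], [-0.002, -0.001, -1.0]]
force: [-0.9, -0.2, -5.5]
finger_gap: 33.4
grip_force: 71.0
```

```bash
python3 -c "
from h import *
shift(517,-324,223)"
```

```text
t 18.05 tcp [491.8 184.7 224.2] F [-0.87 -0.16 -5.52] gap 33.4 shift mm [-200.8  468.     1.3]
```

Emit:
{"api": "move_arm", "payload": {"commands": [-0.006,0.014,0,0,0.02,-0.018,0.042,0,0,0.02,-0.034,0.08,0,0,0.02,-0.05,0.117,0,0,0.02,-0.066,0.154,0,0,0.02,-0.082,0.191,0,0,0.02,-0.098,0.228,0,0,0.02,-0.114,0.266,0,0,0.02]}}

```text
time: 18.85
eef_pos: [505.0, -106.0, 222.7]
eef_rot: [[0.899, 0.439, -0.005], [0.439, -0.899, 0.002], [-0.004, -0.004, -1.0]]
force: [0.7, 0.2, -4.7]
finger_gap: 33.9
grip_force: 71.0
```

Emit:
{"api": "move_arm", "payload": {"commands": [-0.014,0.034,0,0,0.02,-0.03,0.07,0,0,0.02,-0.046,0.107,0,0,0.02,-0.062,0.144,0,0,0.02,-0.076,0.177,0,0,0.02,-0.084,0.196,0,0,0.02,-0.087,0.202,0,0,0.02,-0.087,0.202,0,0,0.02]}}

```text
time: 19.65
eef_pos: [516.8, -323.8, 223.9]
eef_rot: [[0.899, 0.438, -0.003], [0.438, -0.899, 0.003], [-0.001, -0.004, -1.0]]
force: [0.3, -0.0, -5.9]
finger_gap: 33.5
grip_force: 71.1
```

```bash
cat > m.py <<'E'
from h import *
for cam in ('side','top'):
    img,W=cloud(cam); i=img.astype(int)
    if cam=='side': cv2.imwrite('pics/s6.png',cv2.resize(img[60:220,200:440],(720,480))[...,::-1])
    near=(np.hypot(W[...,0]-517,W[...,1]+324)<60)
    p=W[near&(W[...,2]>60)&(W[...,2]<240)&(i.min(-1)>110)]; 
    if len(p): print(cam,'body',np.percentile(p,1,axis=0).round(),np.percentile(p,99,axis=0).round())
    p=W[near&(W[...,2]>60)&(i[...,2]>100)&(i[...,0]<80)]
    if len(p): print(cam,'cap',np.percentile(p,1,axis=0).round(),np.percentile(p,99,axis=0).round())
shift(517,-324,223)
E
python3 m.py
```

```text
side body [ 487. -323.  170.] [ 541. -295.  240.]
side cap [ 500. -335.  241.] [ 531. -304.  275.]
top body [ 492. -311.  176.] [ 538. -294.  239.]
top cap [ 516. -309.  262.] [ 527. -293.  321.]
t 19.75 tcp [ 517.6 -322.2  224.9] F [ 0.07  0.77 -5.32] gap 33.4 shift mm [-1.3  1.4  1.9]
```

The canister is centred over the seat at about (514,-323) with its underside at about 173. For 114 it needs to go down 59 mm.

Emit:
{"api": "move_arm", "payload": {"commands": [0,0,0.01,0,0.02,0,0,0.025,0,0.02,0,0,0.04,0,0.02,0,0,0.051,0,0.02,0,0,0.057,0,0.02,0,0,0.059,0,0.02,0,0,0.059,0,0.02,0,0,0.059,0,0.02]}}

```text
time: 20.55
eef_pos: [518.4, -324.5, 167.6]
eef_rot: [[0.898, 0.439, 0.001], [0.439, -0.898, -0.001], [0.001, 0.001, -1.0]]
force: [0.0, -0.1, -5.3]
finger_gap: 33.4
grip_force: 71.1
```

Emit:
{"api": "move_arm", "payload": {"commands": [0,0,0,0,0.02,0,0,0,0,0.02,0,0,0,0,0.02,0,0,0,0,0.02,0,0,0,0,0.02,0,0,0,0,0.02]}}

```text
time: 21.15
eef_pos: [517.9, -324.0, 166.8]
eef_rot: [[0.898, 0.439, -0.0], [0.439, -0.898, 0.0], [0.0, -0.0, -1.0]]
force: [0.0, -0.4, -5.2]
finger_gap: 33.4
grip_force: 71.1
```

```bash
python3 m.py; python3 -c "
import cv2
from h import *
img,W=cloud('side'); cv2.imwrite('pics/s7.png',img[...,::-1])
r=spotter.cut_out('yellow_canister','side')[0];p=W[r['region']]; print(r['score'],np.nanpercentile(p,[1,99],axis=0).round())"
```

```text
side body [ 488. -333.  113.] [ 542. -295.  228.]
side cap [ 502. -338.  184.] [ 532. -305.  218.]
top body [ 496. -328.  133.] [ 544. -296.  200.]
top cap [ 517. -309.  218.] [ 527. -294.  263.]
t 21.25 tcp [ 517.9 -324.   166.8] F [-0.43  0.29 -4.9 ] gap 33.5 shift mm [ -0.8  -0.4 -56.2]
0.78 [[504. -11.   5.]
 [557.  33. 109.]]
```

View pics/s7.png

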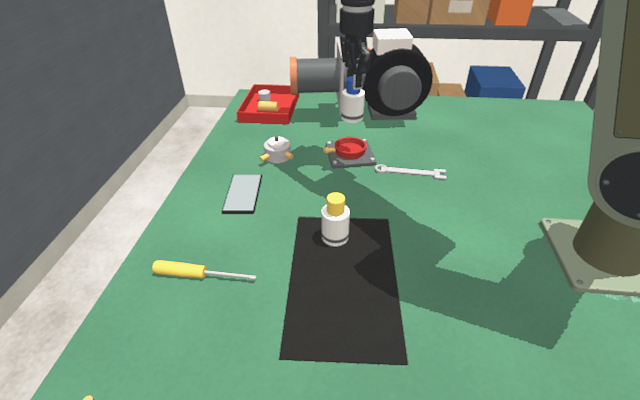

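The final side view shows the blue canister upright above the red cup, (352,105) over (349,148), with its underside at about 113 mm. Yellow stands on the mat at (335,222) and the bystander objects haven't moved. Handing in.

```bash
python3 -c "
from h import *
print(workorder.sign_off())"
```

```text
the job is handed in; nothing more can be done
None
```

Job handed in: blue weighed about 5 N against 1.9 N for yellow, so I held blue upright over the red filter seat, about 79 mm above its rim and within about 3 mm of its centre, with yellow standing released on the mat; the first grasp closed on air above the cap because the fingertips sat 32 mm higher than reported, and sign-off gave no verdict.

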